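# Release and remove the locked stop from the guarded jig

## Robot

A 6-joint arm with a two-finger parallel gripper is mounted at the origin on the work surface. World frame = base frame: x ahead of the robot, y to its left, z up, the work surface at z = 0. Lengths are in m, angles in rad, forces in N, time in s.
With the tool pointing down it reaches from about 0.225 to 0.875 m from the base axis. Payload 3.4 kg.
Tool frame: the origin (TCP) lies midway between the tips of the shut fingers; the grasp point (between the pads) lies behind it (manip.grip_point_offset is the z of the grasp point in the tool frame, in m); z points along the fingers, x is the direction in which the jaws open and shut, and the axes are right-handed (so a half turn about z gives the same grasp; the last joint's range is limited). The gripper opens to 85 mm and grips with 20 to 120 N. Pads are 22 mm wide; open, the fingers measure 114 mm over their backs; the gripper's body (76 mm by 85 mm) begins 54 mm behind the grasp point. The pads swing forward as they close: fully open they stand 13 mm farther back than shut.
Start: joints at [1.181, 0.276, 1.505, -0, 1.361, -0.121], TCP at [0.153, 0.554, 0.231] pointing down, gripper open.
Joint ranges: [-2.89, 2.89], [-0.75, 2.08], [0.22, 2.7], [-1.18, 4.32], [0.11, 2.71], [-2.7, 2.7]. Speed limits (rad/s): [2.57, 2.57, 3.14, 3.14, 3.14, 3.14].

## Interface

Orientations are given as a unit quaternion [w, x, y, z].
In Python, from rig import manip, eyes, recognise, regions_of, mark_of gives the robot as it stands.
- The arm moves only by the shell command python3 -m inch 'ROWS' [FORCE]. ROWS is JSON, a list of rows, each a list of 5 numbers: the gripper command: -1 is shut, 1 is fully open, values between are in proportion, then the shift along the tool's x, y, z in mm, then the turn about the tool's z in degrees. A call has 1 to 20 rows; each row shifts and turns the pose as measured when the row begins, along the tool's axes as they then stand; what a row does not reach is not made up. A row lasts 1/12 s, in which the tool goes at most 41.7 mm and 7.16 degrees, less where a joint would pass 70% of its speed; a pose out of reach is approached as far as the arm can. A call with a gripper value outside its range is refused whole. The fingers move at their own pace and stop on an object; FORCE is the grip in N (left out, the last holds). Time passes only in rows, so rows that do not move let the fingers close. It gives the time, the measured TCP pose, the force and the opening at its end, in the units of the state.
- manip.get_state(): the state, without advancing time (a new reading comes with each control period).
- eyes.get_image(name): name is "side" or "top" or "wrist"; returns a dict with "frame" (420x560x3 uint8, red, green, blue), "K" (3x3 intrinsics, pixels), "k1" (the pictures are not rectified: a ray, as slopes to the right and down, at radius r is drawn at 1 + k1 r^2 times it, then the intrinsics apply), "rvec" (rotation vector, rad) and "tvec" (3), from world to camera coordinates, as OpenCV has them; the wrist camera has in their place "mount" (4x4, takes a point from camera to tool coordinates, whose origin is the TCP and whose axes are the tool frame's). Camera axes: x right, y down, z forward; pixel columns grow to the right and rows downward; lengths in m; the calibration is good to about 2 mm. A picture is of the moment at which its call begins: read the wrist's pose just before it. There is no depth.
- manip.sign_off(): hands the job in, once; it reports no verdict.
Trained networks look in a picture, given as the dict that the camera call returned (one of the last four; its "shot" number tells which), for a name from the list of things; names that differ only in an ending like _2 or _b are one class to them, and where a whole thing is asked for, a point or a joint stands for the part that bears it (a point fixed in the world has none). Each returns a list of dicts, best first, with "confidence" (0 to 1); they miss things now and then, are a little off and sometimes report something else, mostly with a low value. They report only what shows in the picture. A call takes as long as a camera call. They do not tell look-alikes from the thing itself.
- recognise(picture, target): "bbox" ([left, top, width, height] in pixels, round what is visible of it).
- regions_of(picture, target): "mask" (420x560 bool, what is visible of it) and "bbox" ([left, top, width, height] in pixels, round what is visible of it).
- mark_of(picture, target): "point" ([row, column] in pixels: a listed point, or the origin of a listed thing).
The state is a dict: "clock": time; "qpos": joint angles; "qd": joint speeds; "effort": joint torques, N m; "position": TCP position; "ee_rot": TCP orientation; "contact_force": force on the tool from outside, world axes, zero at the start; "moment": the same for the moment, N m; "width": finger opening in m.
Only numpy, scipy, OpenCV 4.12 (cv2) and the standard library are available. Lean on these libraries where they do the work, as an engineer would, in place of code of your own. Each camera call takes 0.05 s, during which the arm holds its last target.

## Task

Take the L-shaped stop out of the woodworking jig: unscrew the knurled lock screw until its pin is clear of the hole in the stop's foot, turn the stop so that its foot lines up with the opening in the clear guard, and lift it out. Set it down upright, on its foot, on the floor of the shallow wooden tray, still in your grip until it rests there, then let go. Leave the brush, glue bottle, clamp and offcut where they are.

Things in the scene. Friction and masses are not known exactly. Their poses are not given: they have to be found in the camera images.
- jig: Fixed wooden jig; origin on the bench below the pivot where the stop's stem stands; z up, yaw varies. Base x -115 to +130, y -45 to +120 mm, 20 mm thick; its top is the bed the stop's foot lies on. Clear guard plate over it: underside 44, top 50 mm above the bench, x -115 to +50, y -45 to +120, on 12 mm rails along its +y, -y and +x edges.
- slot (a point): Centre of the opening in the clear guard, at the guard's top, axes as the jig's (at jig x -40, y 0, 50 mm above the bench). A straight slot edged in dark steel, 120 mm along x (jig x -100 to +20) by 32 mm along y.
- pipe_top (a point): Top of a fixed upright grey pipe on the jig, 22 mm thick, 190 mm above the bench, 106 mm from the lock screw's axis towards the jig's +x (at jig x +106, y +72). A wide gripper body turned towards it while on the lock screw would strike it.
- lock_screw (a joint): Turn of the lock screw, rad: 0 screwed down, grows as it is unscrewed (counter-clockwise from above), end stop 9.4; starts at 0.4 to 2.4. Real thread: knob and its 7 mm pin rise 6 mm per turn (0.955 mm/rad). The pin has left the stop's hole at 7.6; 8.2 is safely clear, going on to the end stop is allowed. Friction about 0.05 N m; stays where left.
- lock_grip (a point): Centre of the lock screw's knurled round knob, on its vertical axis at jig x 0, y +72: dark steel, 37 mm diameter, 24 mm high. Any direction of grip will do. 82 mm above the bench at joint value 0; rises with the thread. Under it a brass bush of 24 mm diameter reaches 60 mm above the bench.
- stop_grip (a point): Grip point on the stem's axis of the loose L-shaped aluminium stop (0.12 kg), 63 mm above its underside, 33 below its top; axes the stop's. Stem 24 mm along x, 16 along y. It stands at the jig's origin, rising through the guard's slot. Start: foot (+x) under the guard along jig +y, pinned. A quarter turn counter-clockwise from above points the foot along jig -x, under the slot.
- stop_foot (a point): Centre of the stop's foot, 39 mm along the stop's +x from the stem's axis, 7 mm above the underside. The foot runs x -14 to +92 mm from the stem's axis, 24 mm wide, 14 mm thick, with a 12 mm hole for the pin 72 mm from the stem's axis.
- tray_in (a point): Centre of the inner floor of a fixed shallow wooden tray, 6 mm above the bench. Inside 150 mm along its x by 90 mm along its y; rim 28 mm above the bench, walls 6 mm. It is on the left or the right of the jig.
- brush: Bystander: bench brush lying, origin on its underside at the joint of head and handle; head x 0 to +100 mm, 50 wide, 44 high; handle to x -109. On the side of the jig opposite the tray.
- glue: Bystander: white bottle with black cap standing by the jig, 50 mm diameter, 130 mm high; origin at its underside.
- clamp: Bystander: bar clamp lying flat beyond the jig; bar 280 mm along its y, 24 mm high, arms 95 mm to its +x; origin under the bar's middle.
- offcut: Bystander: L-shaped wood offcut, 90 by 90 by 35 mm, lying; origin on its underside, at the middle of its 90 by 40 mm leg.
Not all that is in view belongs to the job. Leave any blue or red look-alike of the part that bears stop_grip alone.

How it is judged:
By the outcome, as a careful person would: the job done as asked, in the order asked, and still so for the second after the job is handed in, with the robot touching nothing.
It also fails if it takes over 72 s, if anything falls off the work surface, if the arm or the gripper's body presses on something with over 40 N, if the wrist force passes 120 N, or if a joint passes its speed limit or range.

## Working session

There is one attempt and no reset: what is moved stays moved. The work goes in short steps, Python scripts to look and compute and a shell command to move; the robot and the scene stay as the last step left them, time stands still between calls to the robot, and variables do not carry over. Pictures are saved under pics/ and viewed, and the job is handed in when it is done.

```bash
ls; mkdir -p pics
cat > h.py <<'E'
import numpy as np, cv2
from rig import manip, eyes, recognise, regions_of, mark_of
from scipy.spatial.transform import Rotation as R
def save(p,n): cv2.imwrite(f'pics/{n}.png',cv2.cvtColor(p['frame'],cv2.COLOR_RGB2BGR))
def pose():
    s=manip.get_state(); q=s['ee_rot']; T=np.eye(4); T[:3,:3]=R.from_quat([q[1],q[2],q[3],q[0]]).as_matrix(); T[:3,3]=s['position']; return T
def cam(p,T=None):
    "world->cam R,t"
    if 'mount' in p and p.get('rvec') is None:
        M=np.linalg.inv(T@np.array(p['mount'])); return M[:3,:3],M[:3,3]
    return cv2.Rodrigues(np.array(p['rvec'],float))[0],np.array(p['tvec'],float).ravel()
def ray(p,rc,T=None):
    Rm,t=cam(p,T); K=np.array(p['K']); d=np.array([p['k1'],0,0,0,0],float)
    u=cv2.undistortPoints(np.array([[[rc[1],rc[0]]]],float),K,d).ravel()
    return -Rm.T@t, Rm.T@np.array([u[0],u[1],1.])
def atz(p,rc,z,T=None):
    o,v=ray(p,rc,T); return o+v*(z-o[2])/v[2]
def tri(rs):
    A=np.zeros((3,3));b=np.zeros(3)
    for o,v in rs:
        v=v/np.linalg.norm(v);P=np.eye(3)-np.outer(v,v);A+=P;b+=P@o
    x=np.linalg.solve(A,b); return x,[np.linalg.norm(np.cross(x-o,v/np.linalg.norm(v))) for o,v in rs]
def proj(p,X,T=None):
    Rm,t=cam(p,T); a,_=cv2.projectPoints(np.array(X,float).reshape(-1,1,3),cv2.Rodrigues(Rm)[0],t,np.array(p['K']),np.array([p['k1'],0,0,0,0],float)); return a.reshape(-1,2)
E
python3 - <<'E'
from h import *
T=pose();print(T.round(3), manip.grip_point_offset)
P={}
for n in ['side','top','wrist']:
    p=eyes.get_image(n);P[n]=p;save(p,n+'0')
for t in ['slot','pipe_top','lock_grip','stop_grip','stop_foot','tray_in','jig','brush','glue','clamp','offcut']:
    rs=[]
    for n in P:
        m=mark_of(P[n],t)
        print(t,n,[(np.round(a['point']).tolist(),round(a['confidence'],2)) for a in m[:4]])
        if m and n!='wrist': rs.append(ray(P[n],m[0]['point'],T))
    if len(rs)>1: x,e=tri(rs);print('   ',x.round(4),np.round(e,4))
E
```

```text
pics
[[ 0.266  0.964 -0.001  0.153]
 [ 0.964 -0.266 -0.002  0.554]
 [-0.002 -0.    -1.     0.23 ]
 [ 0.     0.     0.     1.   ]] -0.0187
slot side [([274.0, 244.0], 0.63)]
slot top [([247.0, 324.0], 0.58)]
slot wrist []
    [ 0.4771 -0.0791  0.05  ] [0.0024 0.0024]
pipe_top side [([196.0, 310.0], 0.8), ([267.0, 265.0], 0.51)]
pipe_top top [([178.0, 297.0], 0.83)]
pipe_top wrist []
    [ 0.6186 -0.0118  0.1952] [0.0029 0.0029]
lock_grip side [([268.0, 266.0], 0.72), ([261.0, 367.0], 0.69), ([239.0, 263.0], 0.63), ([263.0, 262.0], 0.15)]
lock_grip top [([232.0, 293.0], 0.76)]
lock_grip wrist []
    [ 0.5228 -0.0086 -0.0176] [0.0056 0.0056]
stop_grip side [([218.0, 198.0], 0.68), ([262.0, 261.0], 0.63), ([332.0, 166.0], 0.59)]
stop_grip top [([288.0, 249.0], 0.74), ([231.0, 325.0], 0.67), ([318.0, 385.0], 0.56), ([226.0, 304.0], 0.21)]
stop_grip wrist []
    [0.3817 0.0885 0.0701] [0.0039 0.0039]
stop_foot side [([330.0, 168.0], 0.88), ([265.0, 264.0], 0.74), ([229.0, 187.0], 0.61)]
stop_foot top [([320.0, 361.0], 0.73), ([228.0, 305.0], 0.52)]
stop_foot wrist []
    [ 0.3122 -0.1694  
[... 163 characters left out ...]
ig side [([287.0, 263.0], 0.95)]
jig top [([232.0, 319.0], 0.81)]
jig wrist []
    [ 0.5172 -0.0719 -0.008 ] [0.0019 0.0019]
brush side [([413.0, 231.0], 0.97)]
brush top [([276.0, 433.0], 0.72)]
brush wrist []
    [ 0.4215 -0.3447 -0.0122] [0.0052 0.0052]
glue side [([336.0, 300.0], 0.89)]
glue top [([211.0, 376.0], 0.56)]
glue wrist []
    [ 0.5726 -0.2069 -0.009 ] [0.0015 0.0015]
clamp side [([258.0, 368.0], 0.57), ([337.0, 300.0], 0.48)]
clamp top [([127.0, 305.0], 0.82)]
clamp wrist []
    [ 0.7677 -0.0343  0.0103] [0.0011 0.0011]
offcut side [([170.0, 322.0], 0.88)]
offcut top [([137.0, 141.0], 0.93), ([247.0, 324.0], 0.46)]
offcut wrist []
    [ 0.7473  0.3685 -0.0216] [0.0003 0.0003]
```

View pics/side0.png

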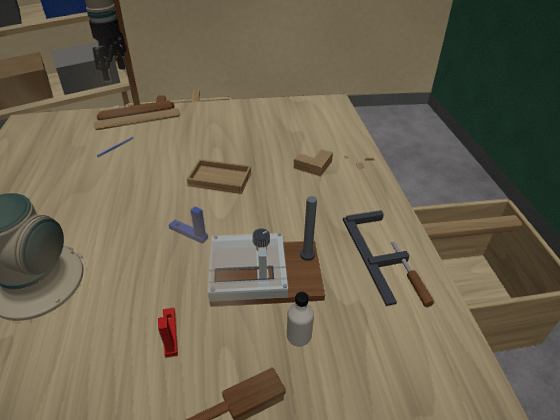

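View pics/top0.png

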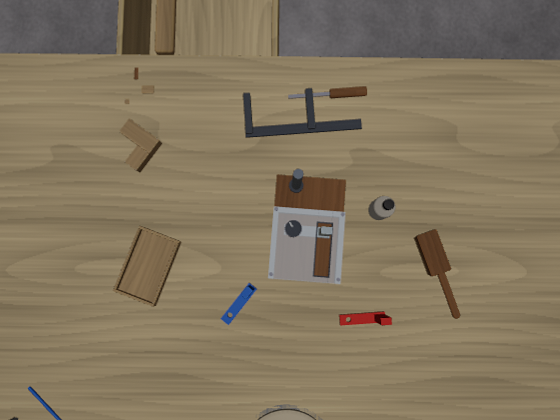

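Run:
```python
import cv2
a=cv2.imread('pics/top0.png')[130:310,240:420];cv2.imwrite('pics/top0z.png',cv2.resize(a,None,fx=3.3,fy=3.3,interpolation=cv2.INTER_CUBIC))
a=cv2.imread('pics/side0.png')[160:350,150:360];cv2.imwrite('pics/side0z.png',cv2.resize(a,None,fx=3,fy=3,interpolation=cv2.INTER_CUBIC))
```

```text
(no output)
```

View pics/top0z.png

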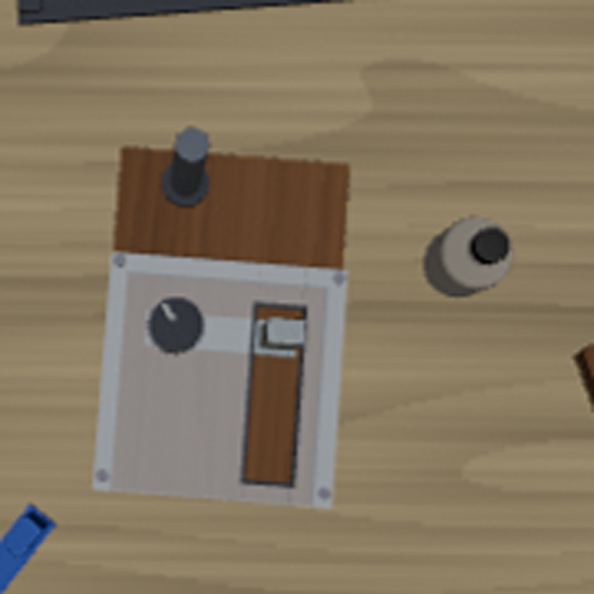

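View pics/side0z.png

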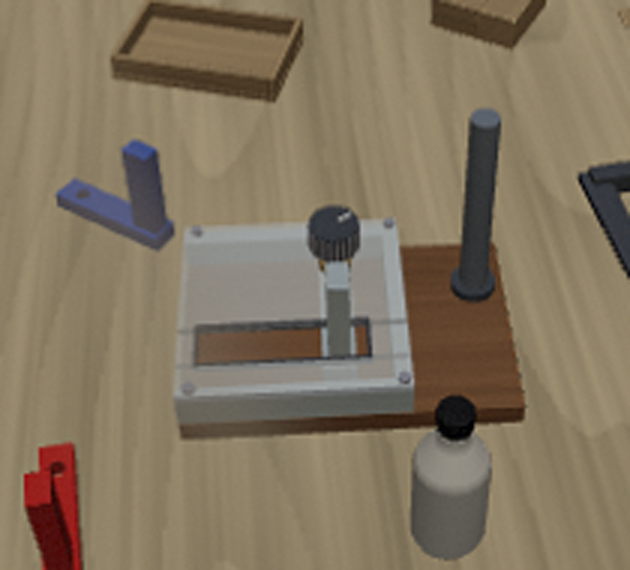

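```bash
cat > fit.py <<'E'
from h import *
from scipy.optimize import least_squares
def main():
    P={n:eyes.get_image(n) for n in('top','side')}
    top=[((50,120,50),(110,253)),((50,-45,50),(347,268)),((-115,120,50),(95,490)),((-115,-45,50),(331,507)),((20,16,50),(254,303)),((20,-16,50),(306,306)),((-100,16,50),(241,482)),((-100,-16,50),(294,487)),((130,120,20),(121,147)),((130,-45,20),(350,163)),((106,72,190),(191,141))]
    side=[((-100,16,50),(194,326)),((20,16,50),(370,320)),((20,-16,50),(371,357)),((-100,-16,50),(194,366)),((-115,120,50),(187,229)),((50,120,50),(396,219)),((-115,-45,50),(177,397)),((50,-45,50),(411,382)),((106,72,190),(484,119))]
    def res(v):
        c,s=np.cos(v[2]),np.sin(v[2]);M=np.array([[c,-s,0],[s,c,0],[0,0,1]]);o=[]
        for n,l,f,off in(('top',top,3.3,(240,130)),('side',side,3,(150,160))):
            X=np.array([a for a,_ in l])/1000@M.T+[v[0],v[1],0]
            u=np.array([b for _,b in l])/f+np.array(off)
            o.append(proj(P[n],X)-u)
        return np.concatenate(o).ravel()
    r=least_squares(res,[.517,-.075,-.05],loss='soft_l1')
    print(r.x, np.degrees(r.x[2])); print(res(r.x).reshape(-1,2).round(1).tolist())
    c,s=np.cos(r.x[2]),np.sin(r.x[2]);M=np.array([[c,-s],[s,c]])
    print('lock',M@[0,.072]+r.x[:2])
main()
E
python3 fit.py
python3 - <<'E'
from h import *
P=eyes.get_image('top')
m=regions_of(P,'tray_in')
print(len(m))
T=pose()
S=eyes.get_image('side')
# top view: tray rim outer corners guess at z=28
for rc in [(226,142),(239,181),(305,157),(290,114)]: print(atz(P,rc,.028).round(4))
# knob
for rc in [(228,293)]: print('knobtop',atz(P,rc,.095))
print('knobside',proj(S,[[.5228,-.001,.082]]), mark_of(P,'lock_grip'))
print('tray side', atz(S,(178,222),.006),atz(P,(267,146),.006))
E
```

```text
[ 0.51505169 -0.07973012 -0.05944282] -3.4058227137076
[[0.5, -0.3], [0.4, 0.4], [-0.3, 0.0], [0.8, 0.2], [1.2, 0.8], [-0.6, 0.9], [1.6, -0.9], [-0.4, -1.3], [-0.1, -0.4], [0.1, -0.2], [0.4, 0.9], [1.6, 0.5], [-1.3, -0.4], [-0.7, -1.3], [1.1, -1.3], [-1.1, -0.7], [-0.2, -0.7], [-1.0, -0.2], [1.5, 0.4], [0.5, -1.4]]
lock [ 0.51932905 -0.00785729]
2
[0.5243 0.3444 0.028 ]
[0.4952 0.2525 0.028 ]
[0.3426 0.3031 0.028 ]
[0.3754 0.4037 0.028 ]
knobtop [ 0.51998035 -0.00649513  0.095     ]
knobside [[262.5126472  235.71012229]] [{'point': [264.9, 146.0], 'confidence': 0.68}, {'point': [229.6, 293.7], 'confidence': 0.49}]
tray side [0.43876148 0.32854154 0.006     ] [0.42895279 0.33731262 0.006     ]
```

```bash
python3 -m inch '[[1,-26,29.5,0,0],[1,-26,29.5,0,0],[1,-26,29.5,0,0],[1,-26,29.5,0,0],[1,-26,29.5,0,0],[1,-26,29.5,0,0],[1,-26,29.5,0,0],[1,-26,29.5,0,0],[1,-26,29.5,0,0]]'
python3 - <<'E'
from h import *
T=pose();p=eyes.get_image('wrist');save(p,'w1');print(T.round(4),np.round(p['mount'],3))
E
```

```text
clock: 2.85
position: [0.351, 0.2555, 0.2297]
ee_rot: [-0.002, 0.791, 0.612, 0.003]
contact_force: [1.7, 0.3, 0.1]
width: 0.0853
[[ 2.499e-01  9.683e-01  2.200e-03  3.510e-01]
 [ 9.682e-01 -2.499e-01  7.600e-03  2.555e-01]
 [ 7.900e-03  2.000e-04 -1.000e+00  2.297e-01]
 [ 0.000e+00  0.000e+00  0.000e+00  1.000e+00]] [[ 1.    -0.     0.     0.001]
 [ 0.     0.955  0.298 -0.075]
 [-0.    -0.298  0.955 -0.142]
 [ 0.     0.     0.     1.   ]]
```

View pics/w1.png

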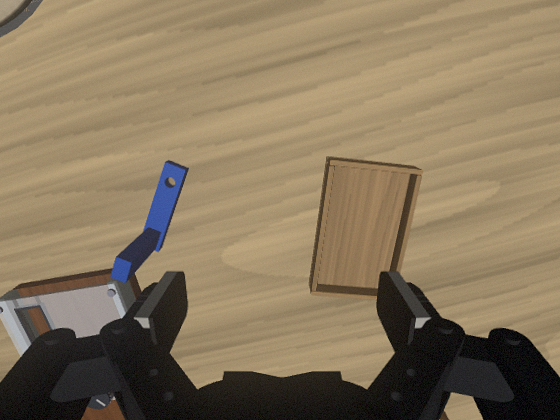

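```bash
python3 - <<'E'
from h import *
T=pose();p=eyes.get_image('wrist')
c=[atz(p,(r,q),.028,T) for q,r in [(329,157),(422,170),(311,292)]]
for x in c: print(x.round(4))
print('mid',(c[1]+c[2])/2, [np.linalg.norm(c[0]-c[i]).round(4) for i in(1,2)], np.degrees(np.arctan2(*(c[0]-c[2])[[1,0]])))
for m in mark_of(p,'tray_in')[:2]: print(m,atz(p,m['point'],.006,T))
E
python3 -m inch '[[1,-26,29.5,0,0],[1,-26,29.5,0,0],[1,-26,29.5,0,0],[1,-26,29.5,0,0],[1,-26,29.5,0,0],[1,-10,12,0,0]]'
python3 - <<'E'
from h import *
T=pose();p=eyes.get_image('wrist');save(p,'w2');print(T.round(4))
for t,z in [('lock_grip',.083),('stop_grip',.083),('slot',.05),('tray_in',.006),('jig',0),('pipe_top',.19)]:
    for m in mark_of(p,t)[:3]: print(t,np.round(m['point']),m['confidence'],atz(p,m['point'],z,T).round(4))
E
```

```text
[0.3427 0.3041 0.028 ]
[0.3808 0.3974 0.028 ]
[0.4927 0.2497 0.028 ]
mid [0.43675208 0.32354262 0.028     ] [np.float64(0.1007), np.float64(0.1596)] 160.0628223497504
{'point': [221.9, 366.4], 'confidence': 0.71} [0.43184542 0.33277    0.006     ]
clock: 3.5
position: [0.471, 0.0857, 0.2283]
ee_rot: [-0.006, 0.787, 0.618, 0.006]
contact_force: [-0.7, -0.3, 1.7]
width: 0.0853
[[ 0.2373  0.9714  0.0024  0.471 ]
 [ 0.9713 -0.2373  0.0165  0.0857]
 [ 0.0166 -0.0016 -0.9999  0.2283]
 [ 0.      0.      0.      1.    ]]
lock_grip [266. 198.] 0.67 [ 0.5182 -0.0051  0.083 ]
stop_grip [280. 128.] 0.97 [ 0.5164 -0.0772  0.083 ]
stop_grip [ 93. 259.] 0.79 [0.3809 0.0915 0.083 ]
slot [229. 128.] 0.62 [ 0.475  -0.0753  0.05  ]
tray_in [ 98. 486.] 0.9 [0.4359 0.3287 0.006 ]
jig [248. 154.] 0.56 [ 0.5174 -0.0808  0.    ]
```

View pics/w2.png

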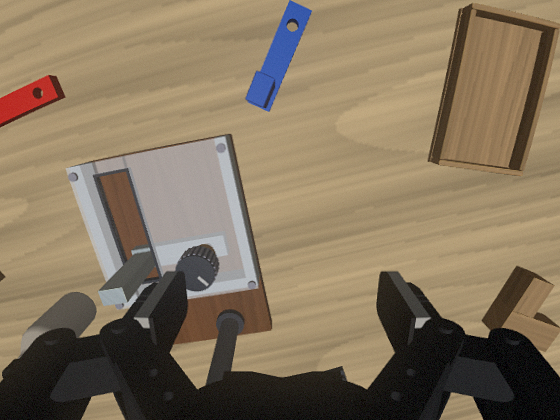

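```bash
python3 -m inch '[[1,-26,23,0,0],[1,-26,23,0,0],[1,-26,23,0,0],[1,0,0,0,7],[1,0,0,0,7],[1,0,0,0,7],[1,0,0,0,7],[1,0,0,0,7],[1,0,0,0,7],[1,0,0,0,7],[1,0,0,0,7],[1,0,0,0,7],[1,0,0,0,7],[1,0,0,0,7],[1,0,0,0,7],[1,0,0,0,7],[1,0,0,0,7],[1,0,0,0,7]]'
python3 - <<'E'
from h import *
T=pose();p=eyes.get_image('wrist');save(p,'w3');print(T.round(4),manip.get_state()['qpos'],np.degrees(np.arctan2(T[1,0],T[0,0])))
for t,z in [('lock_grip',.083),('stop_grip',.083)]:
    for m in mark_of(p,t)[:3]: print(t,np.round(m['point']),m['confidence'],atz(p,m['point'],z,T).round(4))
E
```

```text
clock: 5.35
position: [0.5084, 0.0223, 0.2297]
ee_rot: [-0.013, 0.966, -0.259, -0.003]
contact_force: [-0.7, 0.7, -0.2]
width: 0.0853
[[ 8.655e-01 -5.009e-01  6.000e-04  5.084e-01]
 [-5.008e-01 -8.652e-01  2.580e-02  2.230e-02]
 [-1.240e-02 -2.260e-02 -9.997e-01  2.297e-01]
 [ 0.000e+00  0.000e+00  0.000e+00  1.000e+00]] [-0.11135259  0.17622175  1.6443339   0.02684274  1.32351801  0.41037737] -30.053833568547446
lock_grip [222. 311.] 0.84 [ 0.5216 -0.0065  0.083 ]
stop_grip [202. 136.] 0.66 [0.3913 0.0902 0.083 ]
stop_grip [288. 339.] 0.59 [ 0.5133 -0.0793  0.083 ]
```

View pics/w3.png

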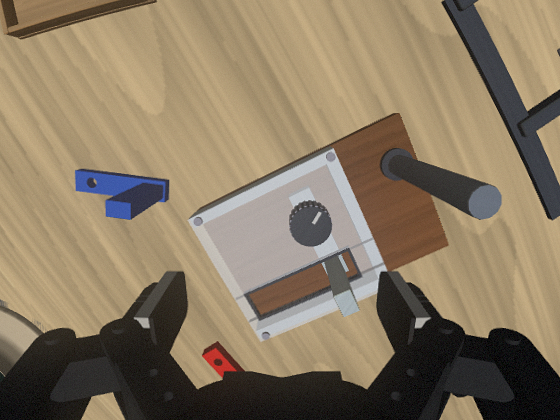

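```bash
python3 -m inch '[[1,13,11,0,0],[1,13,11,20,0],[1,0,0,25,5],[1,0,0,25,5],[1,0,0,25,0],[1,0,0,0,0],[1,0,0,0,0]]'
python3 - <<'E'
from h import *
T=pose();p=eyes.get_image('wrist');save(p,'w4');print(T.round(4),np.degrees(np.arctan2(T[1,0],T[0,0])))
g=np.array([.520,-.0065,.0835])
print('delta tool mm',1000*(T[:3,:3].T@(g-(T@[0,0,-.0187,1])[:3])))
for t,z in [('lock_grip',.083)]:
    for m in mark_of(p,t)[:3]: print(t,np.round(m['point']),m['confidence'],atz(p,m['point'],z,T).round(4))
E
```

```text
clock: 6.08
position: [0.5228, -0.0047, 0.1342]
ee_rot: [-0.013, 0.945, -0.328, 0.0]
contact_force: [0.8, -0.7, 0.9]
width: 0.0852
[[ 0.7849 -0.6196  0.0091  0.5228]
 [-0.6196 -0.7845  0.0247 -0.0047]
 [-0.0081 -0.025  -0.9997  0.1342]
 [ 0.      0.      0.      1.    ]] -38.288682254046364
delta tool mm [-0.67720922  4.40594911 69.28136079]
lock_grip [242. 280.] 0.7 [ 0.5218 -0.0053  0.083 ]
lock_grip [324. 292.] 0.63 [ 0.4908 -0.0574  0.083 ]
```

View pics/w4.png

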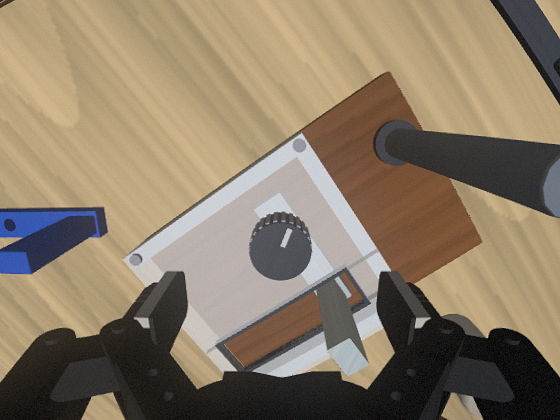

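```bash
python3 -m inch '[[0.4,0,3.5,18,0],[0.4,0,0,18,0],[0.4,0,0,18,0],[0.4,0,0,12,0],[0.4,0,0,0,0],[0.4,0,0,0,0]]'
python3 - <<'E'
from h import *
T=pose();print(T.round(4),np.degrees(np.arctan2(T[1,0],T[0,0])))
g=np.array([.5208,-.006,.0835])
print('delta tool mm',1000*(T[:3,:3].T@(g-(T@[0,0,-.0187,1])[:3])))
E
```

```text
clock: 6.68
position: [0.5312, -0.0064, 0.0783]
ee_rot: [-0.015, 0.946, -0.324, 0.012]
contact_force: [0.4, 0.5, 0.2]
width: 0.06
[[ 0.7894 -0.6129  0.0333  0.5312]
 [-0.6137 -0.7893  0.0208 -0.0064]
 [ 0.0135 -0.0369 -0.9992  0.0783]
 [ 0.      0.      0.      1.    ]] -37.86075645395153
delta tool mm [-8.33072552  5.86715319 13.1497901 ]
```

```bash
python3 -m inch '[[0.4,-4.5,3,3,0],[0.4,-4.5,3,3,0],[0.4,0,0,3,0],[0.4,0,0,3,0],[0.4,0,0,2,0],[0.4,0,0,0,0]]'
python3 - <<'E'
from h import *
T=pose();p=eyes.get_image('wrist');save(p,'w5');print(T.round(4),np.degrees(np.arctan2(T[1,0],T[0,0])))
g=np.array([.5208,-.006,.0835])
print('delta tool mm',1000*(T[:3,:3].T@(g-(T@[0,0,-.0187,1])[:3])))
E
```

```text
clock: 7.18
position: [0.5233, -0.0055, 0.0684]
ee_rot: [-0.016, 0.946, -0.323, 0.018]
contact_force: [-0.4, -0.8, 0.7]
width: 0.0601
[[ 0.7903 -0.6112  0.0436  0.5233]
 [-0.6123 -0.7904  0.0192 -0.0055]
 [ 0.0227 -0.0418 -0.9989  0.0684]
 [ 0.      0.      0.      1.    ]] -37.76824701241726
delta tool mm [-1.33197042  1.25118732  3.51378482]
```

View pics/w5.png

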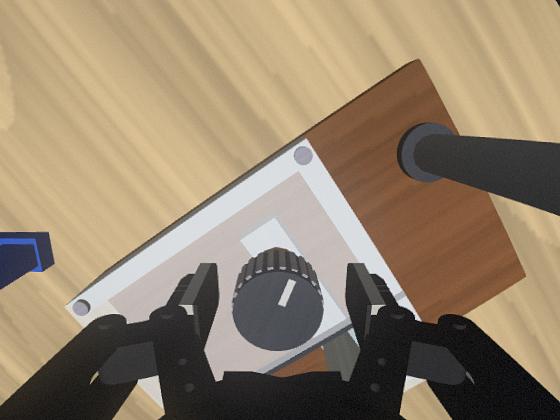

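```bash
python3 -m inch '[[-1,-1,1,3,0],[-1,0,0,0,0],[-1,0,0,0,0],[-1,0,0,0,0],[-1,0,0,0,0],[-1,0,0,0,0]]' 35
python3 - <<'E'
from h import *
T=pose();print(T.round(4));s=manip.get_state();print(s['contact_force'],s['moment'],s['width'])
E
```

```text
clock: 7.73
position: [0.5212, -0.005, 0.0657]
ee_rot: [-0.016, 0.946, -0.323, 0.016]
contact_force: [-1.1, -0.1, 1.0]
width: 0.0358
[[ 0.7902 -0.6114  0.0415  0.5212]
 [-0.6125 -0.7902  0.0206 -0.005 ]
 [ 0.0202 -0.0417 -0.9989  0.0657]
 [ 0.      0.      0.      1.    ]]
[-1.05351798 -0.13809865  0.98011457] [0.00425283 0.11904548 0.05497781] 0.03576291456224087
```

```bash
python3 -m inch '[[-1,0,0,-0.12,-7],[-1,0,0,-0.12,-7],[-1,0,0,-0.12,-7],[-1,0,0,-0.12,-7],[-1,0,0,-0.12,-7],[-1,0,0,-0.12,-7],[-1,0,0,-0.12,-7],[-1,0,0,-0.12,-7]]'
python3 - <<'E'
from h import *
T=pose();p=eyes.get_image('wrist');save(p,'w6');print(T.round(4),np.degrees(np.arctan2(T[1,0],T[0,0])));s=manip.get_state();print(s['contact_force'],s['moment'],s['width'],s['qpos'])
E
```

```text
clock: 8.4
position: [0.5183, -0.0047, 0.0666]
ee_rot: [-0.009, 0.985, 0.171, 0.018]
contact_force: [1.3, 0.1, 2.0]
width: 0.0357
[[ 0.9412  0.3364  0.0323  0.5183]
 [ 0.3358 -0.9416  0.0229 -0.0047]
 [ 0.0381 -0.0107 -0.9992  0.0666]
 [ 0.      0.      0.      1.    ]] 19.637082227655895
[ 1.18389482 -0.11171993 -1.70641759] [-0.11352068  0.67313229  0.01630288] 0.03634484655128216 [-0.16313332  0.32754229  1.891184    0.03556466  0.89464819 -0.53181878]
```

View pics/w6.png

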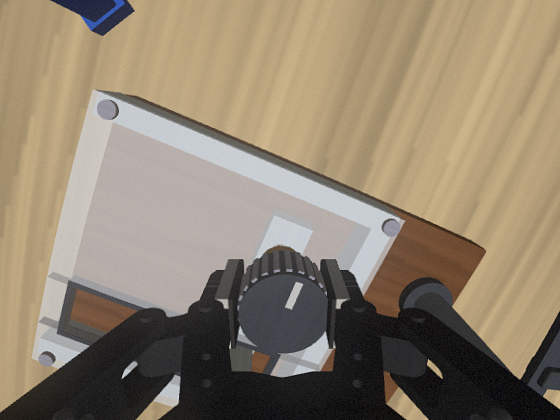

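```bash
python3 -m inch '[[-1,0,0,-0.12,-7],[-1,0,0,-0.12,-7],[-1,0,0,-0.12,-7],[-1,0,0,-0.12,-7],[-1,0,0,-0.12,-7],[-1,0,0,-0.12,-7],[-1,0,0,-0.12,-7],[-1,0,0,-0.12,-7],[-1,0,0,-0.12,-7],[-1,0,0,-0.12,-7],[-1,0,0,-0.12,-7],[-1,0,0,-0.12,-7],[-1,0,0,-0.12,-7],[-1,0,0,-0.12,-7],[-1,0,0,-0.12,-7],[-1,0,0,-0.12,-7],[-1,0,0,0,0]]'
python3 - <<'E'
from h import *
T=pose();p=eyes.get_image('wrist');save(p,'w7');print(T.round(4),np.degrees(np.arctan2(T[1,0],T[0,0])));s=manip.get_state();print(s['contact_force'],s['moment'],s['width'],s['qpos'])
E
```

```text
clock: 9.87
position: [0.5176, -0.0082, 0.068]
ee_rot: [0.009, 0.392, 0.92, 0.014]
contact_force: [-0.0, -0.4, 2.2]
width: 0.0359
[[-0.6932  0.7203  0.0269  0.5176]
 [ 0.7208  0.6929  0.0185 -0.0082]
 [-0.0053  0.0322 -0.9995  0.068 ]
 [ 0.      0.      0.      1.    ]] 133.8813422075059
[ 1.95494953 -0.92627903  0.21527773] [0.23591613 0.51513335 0.04508051] 0.03612203181034774 [-0.16636355  0.32727359  1.88638831  0.0288477   0.90480428 -2.51698824]
```

View pics/w7.png

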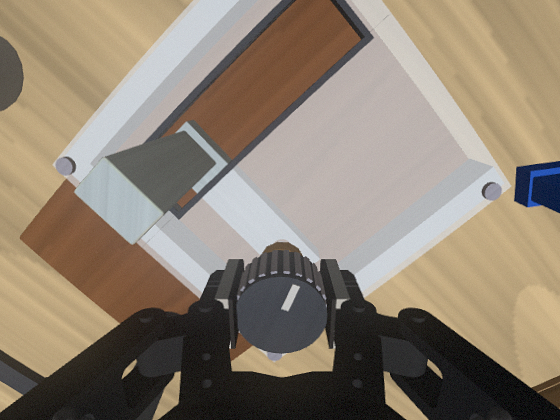

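```bash
python3 -m inch '[[0.3,0,0,0,0],[0.3,0,0,0,0],[0.3,0,0,0,0],[0.3,0,0,0,7],[0.3,0,0,0,7],[0.3,0,0,0,7],[0.3,0,0,0,7],[0.3,0,0,0,7],[0.3,0,0,0,7],[0.3,0,0,0,7],[0.3,0,0,0,7],[0.3,0,0,0,7],[0.3,0,0,0,7],[0.3,0,0,0,7],[0.3,0,0,0,7],[0.3,0,0,0,7],[0.3,0,0,0,7],[0.3,0,0,0,7],[0.3,0,0,0,7]]';python3 - <<'E'
from h import *
T=pose();print(T.round(4),np.degrees(np.arctan2(T[1,0],T[0,0])));s=manip.get_state();print(s['contact_force'],s['moment'],s['width'],s['qpos'])
E
```

```text
clock: 11.5
position: [0.5176, -0.0069, 0.0667]
ee_rot: [-0.007, 0.987, 0.158, 0.016]
contact_force: [0.3, 0.1, -0.7]
width: 0.0558
[[ 0.9493  0.3131  0.0291  0.5176]
 [ 0.3127 -0.9497  0.0185 -0.0069]
 [ 0.0334 -0.0084 -0.9994  0.0667]
 [ 0.      0.      0.      1.    ]] 18.23115000195845
[ 0.32933674  0.1335053  -0.71916286] [-0.0383877   0.06412439 -0.04375221] 0.05577098144484163 [-0.16417424  0.32778901  1.88982118  0.02939303  0.89848626 -0.50052258]
```

```bash
python3 -m inch '[[0.3,0,0,0,7],[0.3,0,0,0,7],[0.3,0,0,0,7],[0.3,0,0,0,7],[0.3,0,0,0,7],[0.3,0,0,0,7],[0.3,0,0,0,7],[0.3,0,0,0,7],[0.3,0,0,-1,0]]';python3 - <<'E'
from h import *
T=pose();p=eyes.get_image('wrist');save(p,'w8');print(T.round(4),np.degrees(np.arctan2(T[1,0],T[0,0])));s=manip.get_state();print(s['contact_force'],s['moment'],s['width'],s['qpos'])
E
```

```text
clock: 12.25
position: [0.5171, -0.0061, 0.067]
ee_rot: [-0.014, 0.942, -0.336, 0.011]
contact_force: [0.2, 0.3, -0.3]
width: 0.0556
[[ 0.7742 -0.6323  0.0293  0.5171]
 [-0.6329 -0.774   0.0186 -0.0061]
 [ 0.0109 -0.033  -0.9994  0.067 ]
 [ 0.      0.      0.      1.    ]] -39.2669097409276
[-0.24157928  0.76222924  0.18411773] [ 0.01694587  0.02756051 -0.01154331] 0.05536211092082527 [-0.16294444  0.32637818  1.89039963  0.02961275  0.89869817  0.49984117]
```

View pics/w8.png

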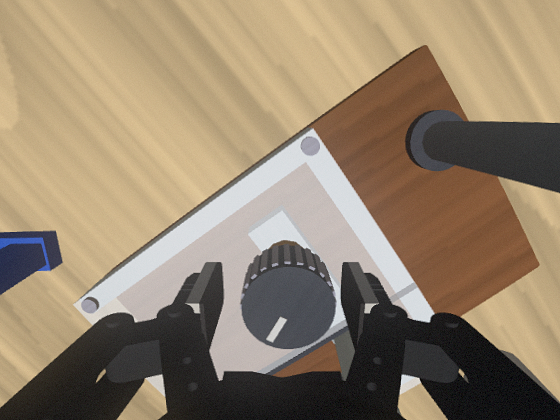

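```bash
python3 -m inch '[[0.3,2.5,0,-1,0],[-1,0,0,0,0],[-1,0,0,0,0],[-1,0,0,0,0],[-1,0,0,0,0],[-1,0,0,-0.12,-7],[-1,0,0,-0.12,-7],[-1,0,0,-0.12,-7],[-1,0,0,-0.12,-7],[-1,0,0,-0.12,-7],[-1,0,0,-0.12,-7],[-1,0,0,-0.12,-7],[-1,0,0,-0.12,-7],[-1,0,0,-0.12,-7],[-1,0,0,-0.12,-7]]';python3 - <<'E'
from h import *
T=pose();print(T.round(4),np.degrees(np.arctan2(T[1,0],T[0,0])));s=manip.get_state();print(s['contact_force'],s['moment'],s['width'],s['qpos'])
E
```

```text
clock: 13.55
position: [0.5194, -0.0079, 0.0698]
ee_rot: [-0.006, 0.958, 0.285, 0.015]
contact_force: [1.2, 0.4, 1.5]
width: 0.0364
[[ 0.837   0.5466  0.0264  0.5194]
 [ 0.5463 -0.8374  0.0199 -0.0079]
 [ 0.033  -0.0022 -0.9995  0.0698]
 [ 0.      0.      0.      1.    ]] 33.13238948682571
[1.18343444 0.38732906 1.48540613] [-0.18796086  0.63871804 -0.0333756 ] 0.036350339907142655 [-0.16614191  0.32754759  1.87995384  0.03037304  0.91154793 -0.76278255]
```

```bash
python3 -m inch '[[-1,0,0,-0.12,-7],[-1,0,0,-0.12,-7],[-1,0,0,-0.12,-7],[-1,0,0,-0.12,-7],[-1,0,0,-0.12,-7],[-1,0,0,-0.12,-7],[-1,0,0,-0.12,-7],[-1,0,0,-0.12,-7],[-1,0,0,-0.12,-7],[-1,0,0,-0.12,-7],[-1,0,0,-0.12,-7],[-1,0,0,-0.12,-7],[-1,0,0,-0.12,-7],[-1,0,0,-0.12,-7],[-1,0,0,0,0]]';python3 - <<'E'
from h import *
T=pose();p=eyes.get_image('wrist');save(p,'w9');print(T.round(4),np.degrees(np.arctan2(T[1,0],T[0,0])));s=manip.get_state();print(s['contact_force'],s['moment'],s['width'],s['qpos'])
E
```

```text
clock: 14.8
position: [0.5199, -0.006, 0.0715]
ee_rot: [0.006, 0.394, 0.919, 0.015]
contact_force: [1.0, -0.6, 1.9]
width: 0.0359
[[-6.888e-01  7.246e-01  2.410e-02  5.199e-01]
 [ 7.250e-01  6.884e-01  2.330e-02 -6.000e-03]
 [ 3.000e-04  3.350e-02 -9.994e-01  7.150e-02]
 [ 0.000e+00  0.000e+00  0.000e+00  1.000e+00]] 133.53389841221372
[-0.08532599  1.25976848  1.0606124 ] [0.15861288 0.40202652 0.02652449] 0.03616274737323495 [-0.16447429  0.32713238  1.87521508  0.03383743  0.91947933 -2.511224  ]
```

View pics/w9.png

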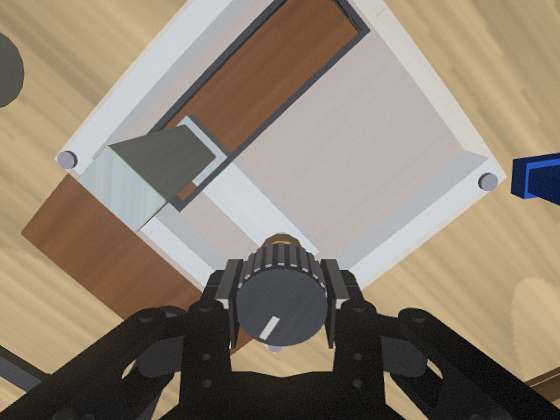

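```bash
python3 -m inch '[[0.3,0,0,0,0],[0.3,0,0,0,0],[0.3,0,0,-1,0],[0.3,0,0,0,7],[0.3,0,0,0,7],[0.3,0,0,0,7],[0.3,0,0,0,7],[0.3,0,0,0,7],[0.3,0,0,0,7],[0.3,0,0,0,7],[0.3,0,0,0,7],[0.3,0,0,0,7],[0.3,0,0,0,7],[0.3,0,0,0,7],[0.3,0,0,0,7],[0.3,0,0,0,7],[0.3,0,0,0,7],[0.3,0,0,0,7],[0.3,0,0,0,7],[0.3,0,0,0,7]]'; python3 -m inch '[[0.3,0,0,0,7],[0.3,0,0,0,0]]';python3 - <<'E'
from h import *
T=pose();p=eyes.get_image('wrist');save(p,'w10');print(T.round(4),np.degrees(np.arctan2(T[1,0],T[0,0])));s=manip.get_state();print(s['contact_force'],s['moment'],s['width'],s['qpos'])
E
```

```text
clock: 16.52
position: [0.5212, -0.0068, 0.0727]
ee_rot: [-0.009, 0.995, 0.095, 0.015]
contact_force: [0.0, 0.7, -0.7]
width: 0.0552
clock: 16.68
position: [0.5213, -0.0068, 0.0728]
ee_rot: [-0.01, 0.999, 0.031, 0.015]
contact_force: [0.4, -0.9, -0.4]
width: 0.0561
[[ 0.9976  0.0629  0.0292  0.5213]
 [ 0.0624 -0.9978  0.0208 -0.0068]
 [ 0.0304 -0.019  -0.9994  0.0728]
 [ 0.      0.      0.      1.    ]] 3.576447213326613
[ 0.86894165 -0.36324337  0.77271562] [-0.01749675 -0.03510115  0.04552743] 0.055457583849434645 [-0.16445345  0.32498957  1.87437683  0.0318889   0.91711544 -0.25035088]
```

View pics/w10.png

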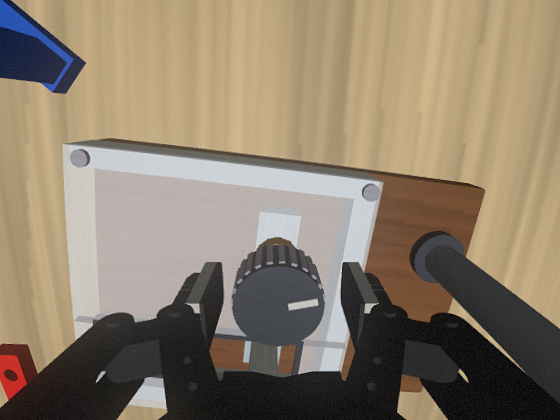

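Centred enough; grip again and turn.

```bash
python3 -m inch '[[-1,-1,0,0,0],[-1,0,0,0,0],[-1,0,0,0,0],[-1,0,0,0,0],[-1,0,0,-0.12,-7],[-1,0,0,-0.12,-7],[-1,0,0,-0.12,-7],[-1,0,0,-0.12,-7],[-1,0,0,-0.12,-7],[-1,0,0,-0.12,-7],[-1,0,0,-0.12,-7],[-1,0,0,-0.12,-7],[-1,0,0,-0.12,-7],[-1,0,0,-0.12,-7],[-1,0,0,-0.12,-7]]';python3 - <<'E'
from h import *
T=pose();print(T.round(4),np.degrees(np.arctan2(T[1,0],T[0,0])));s=manip.get_state();print(s['contact_force'],s['moment'],s['width'],s['qpos'])
E
python3 -m inch '[[-1,0,0,-0.12,-7],[-1,0,0,-0.12,-7],[-1,0,0,-0.12,-7],[-1,0,0,0,0]]';python3 - <<'E'
from h import *
T=pose();p=eyes.get_image('wrist');save(p,'w11');print(T.round(4),np.degrees(np.arctan2(T[1,0],T[0,0])));s=manip.get_state();print(s['contact_force'],s['moment'],s['width'],s['qpos'])
E
```

```text
clock: 17.98
position: [0.5195, -0.0069, 0.0745]
ee_rot: [0.001, 0.747, 0.664, 0.017]
contact_force: [-0.2, 0.8, 0.3]
width: 0.0364
[[ 0.1172  0.9928  0.0266  0.5195]
 [ 0.9928 -0.1177  0.0208 -0.0069]
 [ 0.0238  0.0239 -0.9994  0.0745]
 [ 0.      0.      0.      1.    ]] 83.26967271432659
[-0.19160765  0.7679504   0.2816409 ] [-0.06707026  0.27924243 -0.04511852] 0.03639903114949809 [-0.16494002  0.32176534  1.87411196  0.0311831   0.92314975 -1.63651889]
clock: 18.32
position: [0.5194, -0.0068, 0.0747]
ee_rot: [0.004, 0.609, 0.793, 0.016]
contact_force: [0.9, 0.5, 1.1]
width: 0.0362
[[-0.2573  0.966   0.026   0.5194]
 [ 0.9662  0.2568  0.0212 -0.0068]
 [ 0.0138  0.0305 -0.9994  0.0747]
 [ 0.      0.      0.      1.    ]] 104.91417059956083
[ 0.05591161 -0.14672304  0.06146756] [-0.07222031  0.23600319  0.02578461] 0.0360807431173306 [-0.16495642  0.32169948  1.87355729  0.03148146  0.92457327 -2.01051282]
```

View pics/w11.png

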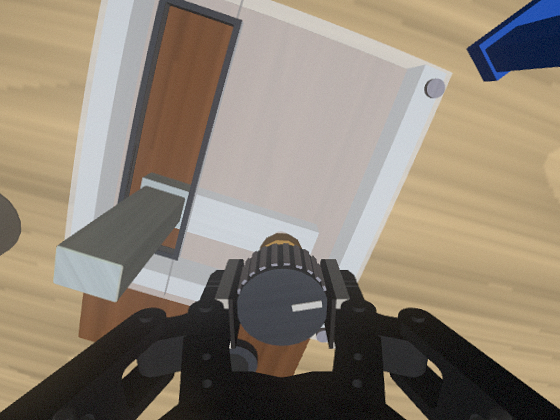

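```bash
python3 -m inch '[[-1,0,0,-0.12,-7],[-1,0,0,-0.12,-7],[-1,0,0,-0.12,-7],[-1,0,0,-0.12,-7],[-1,0,0,0,0]]';python3 - <<'E'
from h import *
T=pose();p=eyes.get_image('wrist');save(p,'w12');q=eyes.get_image('side');save(q,'s12');print(T.round(4),np.degrees(np.arctan2(T[1,0],T[0,0])));s=manip.get_state();print(s['contact_force'],s['moment'],s['width'],s['qpos'])
E
```

```text
clock: 18.78
position: [0.5191, -0.0065, 0.0753]
ee_rot: [0.007, 0.398, 0.917, 0.015]
contact_force: [0.9, 0.3, 0.6]
width: 0.0358
[[-6.825e-01  7.305e-01  2.460e-02  5.191e-01]
 [ 7.309e-01  6.822e-01  2.250e-02 -6.500e-03]
 [-3.000e-04  3.330e-02 -9.994e-01  7.530e-02]
 [ 0.000e+00  0.000e+00  0.000e+00  1.000e+00]] 133.04107956254873
[ 1.42755138 -0.79308593  1.02058048] [ 0.21962962  0.51483893 -0.03124739] 0.03617084194584743 [-0.16523043  0.32133079  1.87243724  0.0327992   0.92755379 -2.50248933]
```

View pics/w12.png

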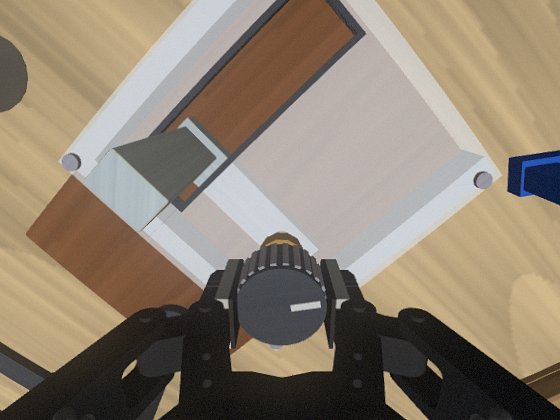

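```bash
python3 -m inch '[[0.4,0,0,0,0],[0.4,0,0,0,0],[0.4,0,0,0,0],[0.4,0,0,-16,0],[0.4,0,0,-20,0],[0.4,0,0,-20,0],[0.4,0,0,-20,7],[0.4,0,0,-15,7],[0.6,0,0,-8,7],[0.6,0,0,0,7],[0.6,0,0,0,7],[0.6,0,0,0,7],[0.6,0,0,0,7],[0.6,0,0,0,7],[0.6,0,0,0,7],[0.6,0,0,0,7],[0.6,0,0,0,7]]'; python3 -m inch '[[0.6,0,0,0,7],[0.6,0,0,0,7],[0.6,0,0,0,7],[0.6,0,0,0,7],[0.6,0,0,0,7],[0.6,0,0,0,7],[0.6,0,0,0,7],[0.6,0,0,0,7],[0.6,0,0,0,0]]';python3 - <<'E'
from h import *
T=pose();p=eyes.get_image('wrist');save(p,'w13');print(T.round(4),np.degrees(np.arctan2(T[1,0],T[0,0])));s=manip.get_state();print(s['contact_force'],s['width'],s['qpos'])
for t,z in [('lock_grip',.091),('stop_grip',.083),('slot',.05)]:
    for m in mark_of(p,t)[:3]: print(t,np.round(m['point']),m['confidence'],atz(p,m['point'],z,T).round(4))
E
```

```text
clock: 20.3
position: [0.515, -0.0077, 0.1784]
ee_rot: [-0.005, 0.895, 0.447, 0.016]
contact_force: [0.9, 0.5, -0.2]
width: 0.0684
clock: 21.05
position: [0.5134, -0.0068, 0.1774]
ee_rot: [-0.012, 0.999, -0.039, 0.011]
contact_force: [-0.4, 0.0, -0.2]
width: 0.068
[[ 0.9968 -0.0769  0.0233  0.5134]
 [-0.0774 -0.9967  0.0237 -0.0068]
 [ 0.0214 -0.0254 -0.9994  0.1774]
 [ 0.      0.      0.      1.    ]] -4.442795910798019
[-0.12014008  0.33919841  0.15129116] 0.06817591475075714 [-0.16831428  0.20958097  1.73787206  0.02951553  1.17536972 -0.10641817]
lock_grip [222. 288.] 0.9 [ 0.5213 -0.0074  0.091 ]
stop_grip [99. 91.] 0.8 [0.3913 0.0912 0.083 ]
stop_grip [303. 288.] 0.7 [ 0.5162 -0.0787  0.083 ]
stop_grip [413. 109.] 0.62 [ 0.3378 -0.1862  0.083 ]
slot [283. 241.] 0.71 [ 0.4754 -0.0744  0.05  ]
slot [197. 516.] 0.51 [ 0.7262 -0.0146  0.05  ]
slot [277. 519.] 0.49 [ 0.7406 -0.0949  0.05  ]
```

View pics/w13.png

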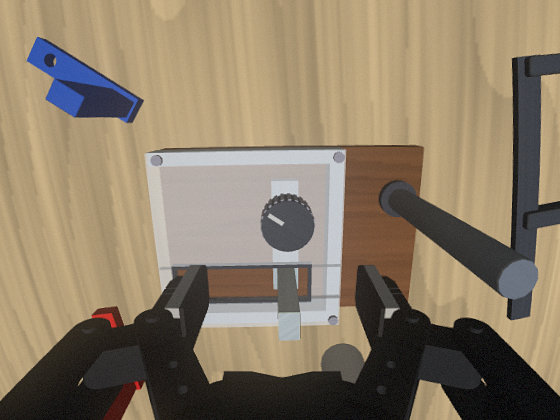

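```bash
python3 -m inch '[[0.6,2,18,0,0],[0.6,2,18,0,0],[0.6,2,18,0,0],[0.6,2,17,0,-1],[0.6,0,0,10,0],[0.6,0,0,10,0],[0.6,0,0,0,0],[0.6,0,0,0,0]]';python3 - <<'E'
from h import *
T=pose();p=eyes.get_image('wrist');save(p,'w14');print(T.round(4),np.degrees(np.arctan2(T[1,0],T[0,0])))
g=np.array([.5165,-.079,.083])
print('delta tool mm',1000*(T[:3,:3].T@(g-(T@[0,0,-.0187,1])[:3])))
for t,z in [('lock_grip',.091),('stop_grip',.083)]:
    for m in mark_of(p,t)[:3]: print(t,np.round(m['point']),m['confidence'],atz(p,m['point'],z,T).round(4))
E
```

```text
clock: 21.92
position: [0.5174, -0.0789, 0.1544]
ee_rot: [-0.013, 1.0, -0.022, 0.012]
contact_force: [-0.2, -0.9, 0.9]
width: 0.0683
[[ 0.9988 -0.0429  0.0246  0.5174]
 [-0.0435 -0.9987  0.0251 -0.0789]
 [ 0.0235 -0.0262 -0.9994  0.1544]
 [ 0.      0.      0.      1.    ]] -2.492077896884241
delta tool mm [-2.60887678  1.96728888 90.06102353]
lock_grip [117. 278.] 0.97 [ 0.5212 -0.0052  0.091 ]
stop_grip [229. 277.] 0.91 [ 0.5175 -0.0787  0.083 ]
```

View pics/w14.png

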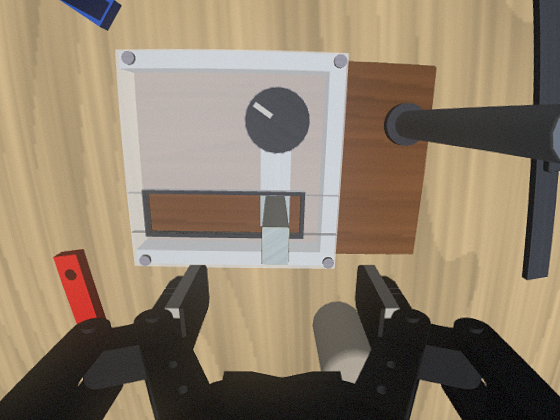

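```bash
python3 -m inch '[[0.6,-1,1,11,1],[0.6,-1,1,11,0],[0.6,0,0,11,0],[0.6,0,0,11,0],[0.6,0,0,11,0],[0.6,0,0,11,0],[0.6,0,0,0,0]]';python3 - <<'E'
from h import *
T=pose();p=eyes.get_image('wrist');save(p,'w15');print(T.round(4),np.degrees(np.arctan2(T[1,0],T[0,0])))
g=np.array([.517,-.079,.083])
print('delta tool mm',1000*(T[:3,:3].T@(g-(T@[0,0,-.0187,1])[:3])))
for t,z in [('lock_grip',.091),('stop_grip',.083)]:
    for m in mark_of(p,t)[:3]: print(t,np.round(m['point']),m['confidence'],atz(p,m['point'],z,T).round(4))
E
```

```text
clock: 22.65
position: [0.5212, -0.0769, 0.0913]
ee_rot: [-0.012, 0.999, -0.028, 0.018]
contact_force: [-0.4, -1.0, -0.1]
width: 0.0687
[[ 0.9978 -0.0553  0.0358  0.5212]
 [-0.0562 -0.9982  0.0225 -0.0769]
 [ 0.0345 -0.0245 -0.9991  0.0913]
 [ 0.      0.      0.      1.    ]] -3.221449298175301
delta tool mm [-4.325215    2.49920669 26.75171958]
lock_grip [127. 266.] 0.63 [ 0.5198 -0.0071  0.091 ]
stop_grip [270. 270.] 0.91 [ 0.5167 -0.0768  0.083 ]
```

View pics/w15.png

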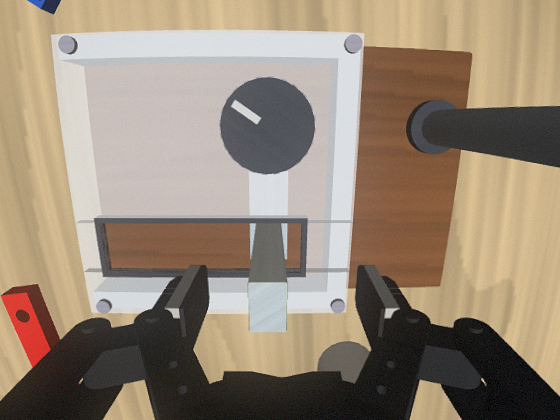

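```bash
python3 -m inch '[[0.6,-2.5,1,6,0],[0.6,-2,1,6,0],[0.6,-1,0.5,6,0],[0.6,0,0,6,0],[0.6,0,0,2,0],[0.6,0,0,0,0]]';python3 - <<'E'
from h import *
T=pose();p=eyes.get_image('wrist');save(p,'w16');print(T.round(4),np.degrees(np.arctan2(T[1,0],T[0,0])))
g=np.array([.517,-.079,.083])
print('delta tool mm',1000*(T[:3,:3].T@(g-(T@[0,0,-.0187,1])[:3])))
E
```

```text
clock: 23.3
position: [0.5195, -0.0799, 0.0674]
ee_rot: [-0.01, 0.999, -0.028, 0.022]
contact_force: [-0.3, -0.8, 0.6]
width: 0.0683
[[ 0.9975 -0.0551  0.0452  0.5195]
 [-0.056  -0.9982  0.0195 -0.0799]
 [ 0.0441 -0.022  -0.9988  0.0674]
 [ 0.      0.      0.      1.    ]] -3.2148868435858806
delta tool mm [-1.83013064 -1.10061087  2.9851503 ]
```

View pics/w16.png

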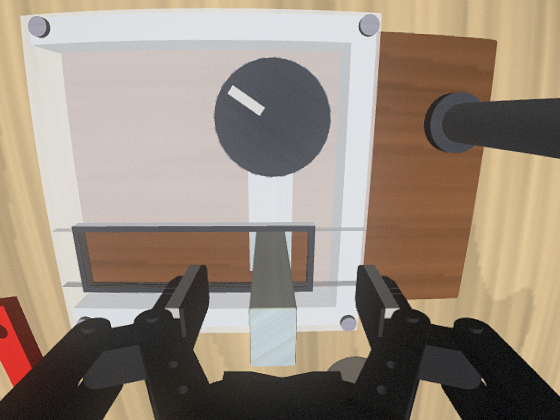

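```bash
python3 -m inch '[[0.6,-2,-0.5,0,0],[-1,0,0,0,0],[-1,0,0,0,0],[-1,0,0,0,0],[-1,0,0,0,0],[-1,0,0,0,0],[-1,0,0,0,0],[-1,0,0,0,0]]' 30;python3 - <<'E'
from h import *
T=pose();p=eyes.get_image('wrist');save(p,'w17');q=eyes.get_image('side');save(q,'s17');print(T.round(4),np.degrees(np.arctan2(T[1,0],T[0,0])));s=manip.get_state();print(s['contact_force'],s['moment'],s['width'])
a=cv2.imread('pics/s17.png')[160:350,150:360];cv2.imwrite('pics/s17z.png',cv2.resize(a,None,fx=3,fy=3,interpolation=cv2.INTER_CUBIC))
E
```

```text
clock: 24.02
position: [0.5175, -0.0794, 0.068]
ee_rot: [-0.01, 0.999, -0.028, 0.023]
contact_force: [0.3, 0.1, 0.1]
width: 0.0158
[[ 0.9975 -0.0548  0.0456  0.5175]
 [-0.0558 -0.9983  0.0191 -0.0794]
 [ 0.0444 -0.0216 -0.9988  0.068 ]
 [ 0.      0.      0.      1.    ]] -3.199617989216663
[-0.35049029 -0.70685949  0.00939344] [-0.07014116  0.12200309 -0.00329856] 0.015984138509805127
```

View pics/w17.png

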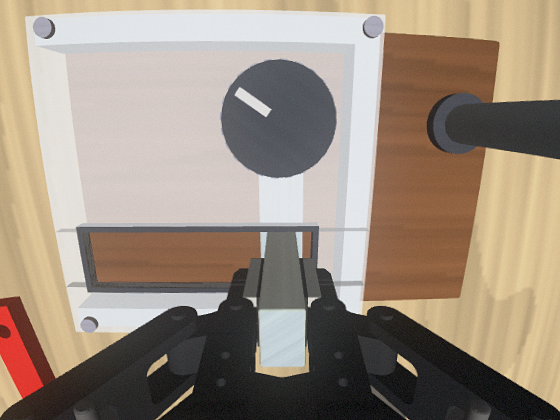

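View pics/s17z.png

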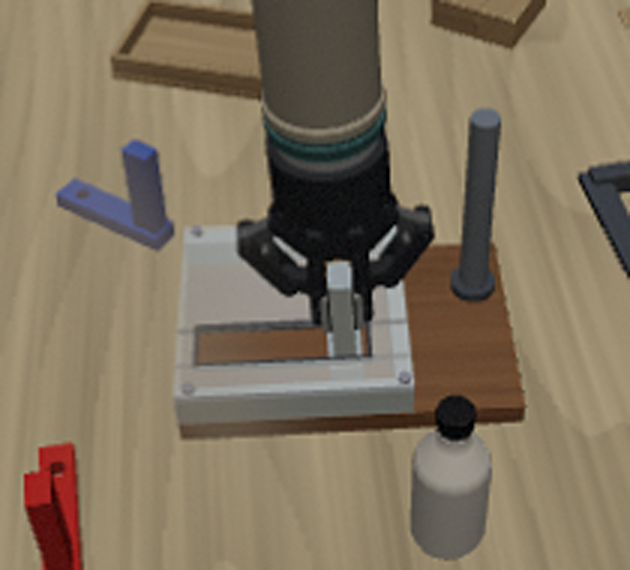

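```bash
python3 -m inch '[[-1,0,0,0,-5],[-1,0,0,0,-5],[-1,0,0,0,-5],[-1,0,0,0,-5],[-1,0,0,0,-5],[-1,0,0,-0.5,-5],[-1,0,0,-0.5,-5]]';python3 - <<'E'
from h import *
T=pose();p=eyes.get_image('wrist');save(p,'w18');print(T.round(4),np.degrees(np.arctan2(T[1,0],T[0,0])));s=manip.get_state();print(s['contact_force'],s['moment'],s['width'])
E
```

```text
clock: 24.7
position: [0.52, -0.079, 0.0704]
ee_rot: [-0.003, 0.958, 0.285, 0.027]
contact_force: [-0.8, -0.7, -0.3]
width: 0.0158
[[ 0.8365  0.5456  0.0507  0.52  ]
 [ 0.5453 -0.838   0.0212 -0.079 ]
 [ 0.054   0.0099 -0.9985  0.0704]
 [ 0.      0.      0.      1.    ]] 33.098338192164775
[-0.839947   -0.54930984  0.57444324] [0.03240015 0.38710594 0.11105536] 0.015496325588127115
```

View pics/w18.png

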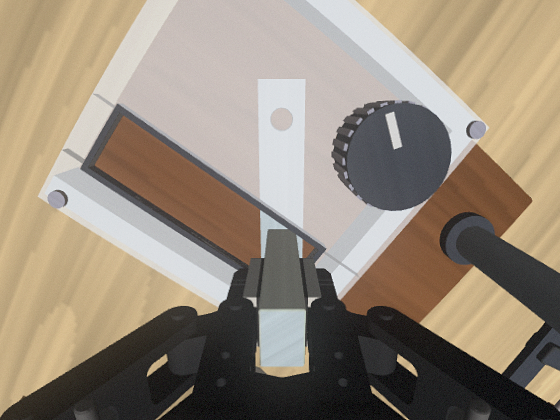

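```bash
python3 -m inch '[[-1,0,0,0,-6.5],[-1,0,0,0,-6.5],[-1,0,0,0,-6.5],[-1,0,0,0,-6.5],[-1,0,0,0,-6.5],[-1,0,0,0,-6.5],[-1,0,0,0,-6.5],[-1,0,0,0,-6.5],[-1,0,0,0,0]]';python3 - <<'E'
from h import *
T=pose();p=eyes.get_image('wrist');save(p,'w19');print(T.round(4),np.degrees(np.arctan2(T[1,0],T[0,0])));s=manip.get_state();print(s['contact_force'],s['moment'],s['width'])
E
```

```text
clock: 25.5
position: [0.5206, -0.0731, 0.0732]
ee_rot: [0.005, 0.731, 0.682, 0.031]
contact_force: [0.0, -0.9, 0.8]
width: 0.0155
[[ 0.0677  0.9963  0.0522  0.5206]
 [ 0.997  -0.0696  0.0347 -0.0731]
 [ 0.0382  0.0497 -0.998   0.0732]
 [ 0.      0.      0.      1.    ]] 86.11503292914213
[-1.12212205 -0.99860893  1.07752211] [-0.06854171  0.23647701 -0.03331094] 0.015799732520277342
```

View pics/w19.png

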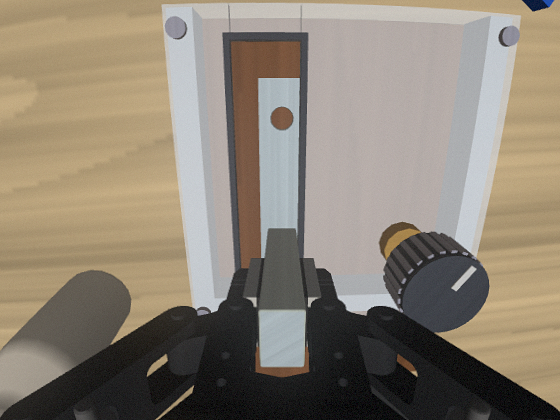

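```bash
python3 -m inch '[[-1,-3,-2.5,0,0],[-1,-2.5,-2.5,0,-0.5],[-1,0,0,0,0],[-1,0,0,0,0]]';python3 - <<'E'
from h import *
T=pose();p=eyes.get_image('wrist');save(p,'w20');print(T.round(4),np.degrees(np.arctan2(T[1,0],T[0,0])));s=manip.get_state();print(s['contact_force'],s['moment'],s['width'])
E
```

```text
clock: 25.88
position: [0.5173, -0.0791, 0.0737]
ee_rot: [0.007, 0.732, 0.68, 0.033]
contact_force: [1.2, 2.2, 1.1]
width: 0.0154
[[ 0.0725  0.9957  0.0578  0.5173]
 [ 0.9966 -0.0745  0.0341 -0.0791]
 [ 0.0383  0.0552 -0.9977  0.0737]
 [ 0.      0.      0.      1.    ]] 85.84009378589367
[0.35554617 0.97721313 1.30574277] [ 0.11316794  0.09402922 -0.05484163] 0.015919458321129676
```

View pics/w20.png

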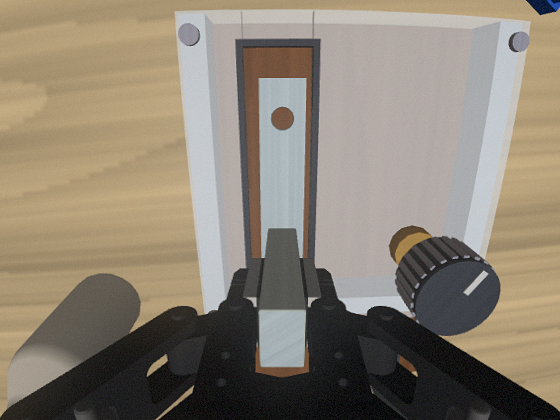

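```bash
python3 -m inch '[[-1,-0.5,-1.5,-4,0],[-1,0,-0.5,-5,0],[-1,0.2,0.2,-5,0],[-1,0.2,0.3,-5,0]]';python3 - <<'E'
from h import *
T=pose();p=eyes.get_image('wrist');save(p,'w21');print(T.round(4),np.degrees(np.arctan2(T[1,0],T[0,0])));s=manip.get_state();print(s['contact_force'],s['moment'],s['width'])
E
```

```text
clock: 26.27
position: [0.5116, -0.08, 0.0915]
ee_rot: [0.005, 0.732, 0.68, 0.03]
contact_force: [0.5, -0.4, -2.3]
width: 0.0156
[[ 0.0729  0.996   0.0511  0.5116]
 [ 0.9966 -0.0747  0.0343 -0.08  ]
 [ 0.038   0.0484 -0.9981  0.0915]
 [ 0.      0.      0.      1.    ]] 85.81509463522823
[ 1.63171203 -0.32251357 -0.1417805 ] [ 0.03814864 -0.0136107   0.01151675] 0.015561927797917855
```

View pics/w21.png

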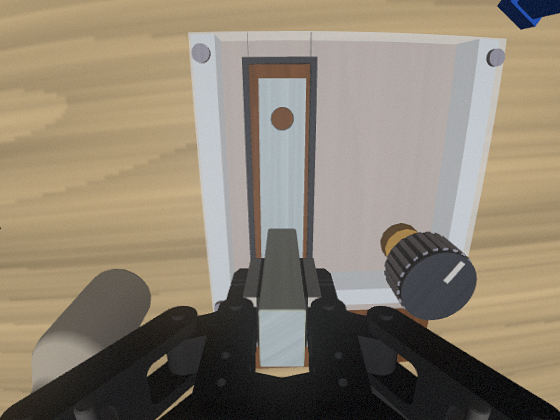

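```bash
python3 -m inch '[[-1,0,0.8,-6,0],[-1,0,0.6,-6,0],[-1,0.2,0.6,-6,0]]';python3 - <<'E'
from h import *
T=pose();p=eyes.get_image('wrist');save(p,'w22');print(T.round(4),np.degrees(np.arctan2(T[1,0],T[0,0])));s=manip.get_state();print(s['contact_force'],s['moment'],s['width'])
E
```

```text
clock: 26.57
position: [0.5128, -0.0806, 0.1116]
ee_rot: [0.005, 0.732, 0.68, 0.03]
contact_force: [-0.5, 0.8, -1.1]
width: 0.0157
[[ 0.0727  0.996   0.0515  0.5128]
 [ 0.9966 -0.0745  0.0339 -0.0806]
 [ 0.0376  0.0488 -0.9981  0.1116]
 [ 0.      0.      0.      1.    ]] 85.82621994871586
[ 0.4299818  -0.66211568 -0.46355198] [-0.01297406 -0.00197183  0.02270528] 0.015355178908791012
```

View pics/w22.png

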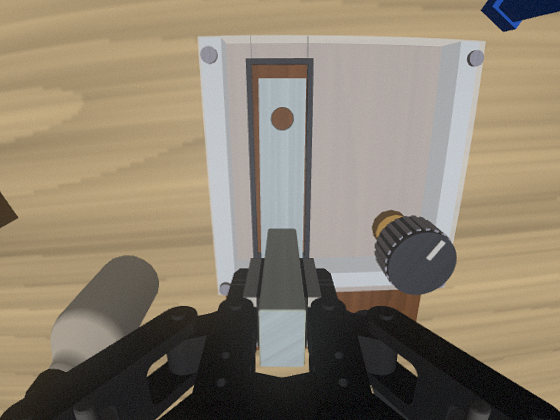

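```bash
python3 -m inch '[[-1,0.5,0.7,-15,0],[-1,0.5,0.7,-18,0],[-1,0.5,0.7,-18,0],[-1,0.5,0.7,-18,0],[-1,0,0,0,0],[-1,12,-2,0,0],[-1,22,-4.4,0,0],[-1,24,-4.4,0,0],[-1,24,-4.4,0,0],[-1,24,-4.4,0,0],[-1,24,-4.4,0,0],[-1,24,-4.4,0,0],[-1,24,-4.4,0,0],[-1,24,-4.4,0,0],[-1,24,-4.4,0,0],[-1,24,-4.4,0,0],[-1,24,-4.4,0,0],[-1,24,-4.4,0,0],[-1,0,0,0,0]]';python3 - <<'E'
from h import *
T=pose();p=eyes.get_image('wrist');save(p,'w23');print(T.round(4),np.degrees(np.arctan2(T[1,0],T[0,0])));s=manip.get_state();print(s['contact_force'],s['moment'],s['width'],s['qpos'])
for m in mark_of(p,'tray_in')[:3]: print(np.round(m['point']),m['confidence'],atz(p,m['point'],.006,T).round(4))
E
```

```text
clock: 28.2
position: [0.4653, 0.2416, 0.1788]
ee_rot: [-0.004, 0.734, 0.678, 0.023]
contact_force: [0.8, -0.5, -1.9]
width: 0.0157
[[ 0.0788  0.9965  0.0288  0.4653]
 [ 0.9961 -0.0798  0.0367  0.2416]
 [ 0.0388  0.0258 -0.9989  0.1788]
 [ 0.      0.      0.      1.    ]] 85.47731541781582
[ 8.08961273e-04 -4.37009449e-01 -2.51476870e+00] [-0.02023661  0.0259828  -0.03192183] 0.01567060733892632 [ 0.32641776  0.21378814  1.73000477  0.0256406   1.1608236  -1.17515862]
[142. 368.] 0.68 [0.4311 0.3331 0.006 ]
```

View pics/w23.png

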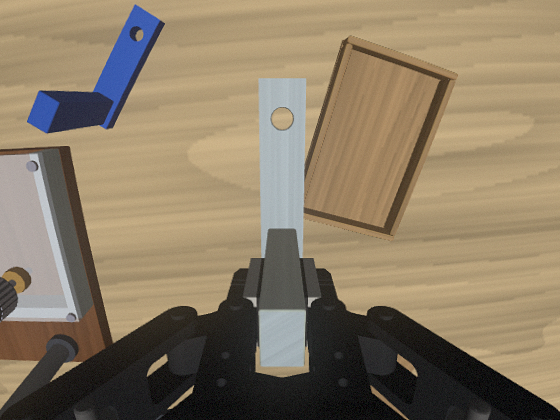

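```bash
python3 - <<'E'
from h import *
T=pose();p=eyes.get_image('wrist')
c=[atz(p,(r,q),.028,T) for q,r in [(348,37),(457,75),(391,240)]]
print(np.round(c,4)); print((c[0]+c[2])/2,[np.linalg.norm(c[1]-c[i]).round(4) for i in(0,2)])
E
python3 -m inch '[[-1,24,5,0,0],[-1,24,5,0,0],[-1,20,0,0,3],[-1,0,0,0,6],[-1,0,0,0,6.5],[-1,0,0,0,0],[-1,0,0,0,0]]'
python3 - <<'E'
from h import *
T=pose();p=eyes.get_image('wrist');save(p,'w24');print(T.round(4),np.degrees(np.arctan2(T[1,0],T[0,0])));s=manip.get_state()
for m in mark_of(p,'tray_in')[:3]: print(np.round(m['point']),m['confidence'],atz(p,m['point'],.006,T).round(4))
E
```

```text
[[0.3416 0.3074 0.028 ]
 [0.3759 0.4014 0.028 ]
 [0.5238 0.346  0.028 ]]
[0.43272965 0.32671499 0.028     ] [np.float64(0.1), np.float64(0.158)]
clock: 28.93
position: [0.4813, 0.2993, 0.1774]
ee_rot: [-0.004, 0.825, 0.565, 0.017]
contact_force: [-0.4, 0.2, -1.8]
width: 0.0158
[[ 0.3615  0.9321  0.0236  0.4813]
 [ 0.9318 -0.3621  0.0261  0.2993]
 [ 0.0329  0.0126 -0.9994  0.1774]
 [ 0.      0.      0.      1.    ]] 68.79511605155746
[127. 290.] 0.71 [0.4323 0.3331 0.006 ]
```

View pics/w24.png

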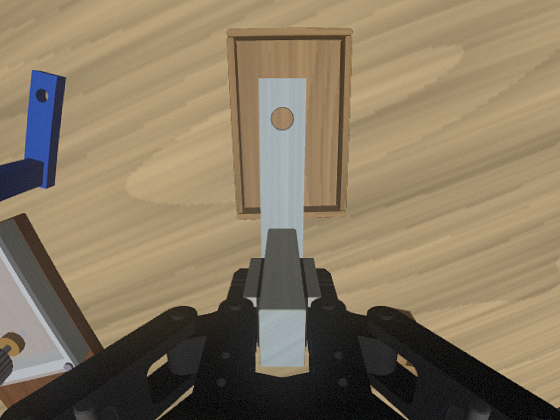

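```bash
python3 -m inch '[[-1,3.5,-8,0,0],[-1,3.5,-8,0,-0.5],[-1,-0.3,-0.2,10,-0.5],[-1,-0.4,-0.2,12,0],[-1,-0.4,-0.2,12,0],[-1,-0.4,-0.2,12,0],[-1,-0.4,-0.2,12,0],[-1,0,0,0,0],[-1,0,0,0,0]]'
python3 - <<'E'
from h import *
T=pose();p=eyes.get_image('wrist');save(p,'w25');q=eyes.get_image('side');save(q,'s25');print(T.round(4),np.degrees(np.arctan2(T[1,0],T[0,0])));s=manip.get_state();print(s['contact_force'])
print('base',(T@[0,0,.048,1])[:3])
E
```

```text
clock: 29.78
position: [0.4649, 0.3124, 0.1153]
ee_rot: [-0.004, 0.817, 0.576, 0.017]
contact_force: [-0.5, 0.4, -1.4]
width: 0.0157
[[ 0.3351  0.9419  0.0239  0.4649]
 [ 0.9416 -0.3357  0.0263  0.3124]
 [ 0.0328  0.0137 -0.9994  0.1153]
 [ 0.      0.      0.      1.    ]] 70.4102265863641
[-0.03351809 -0.37190925 -1.78728306]
base [0.46604959 0.3137088  0.06730908]
```

View pics/w25.png

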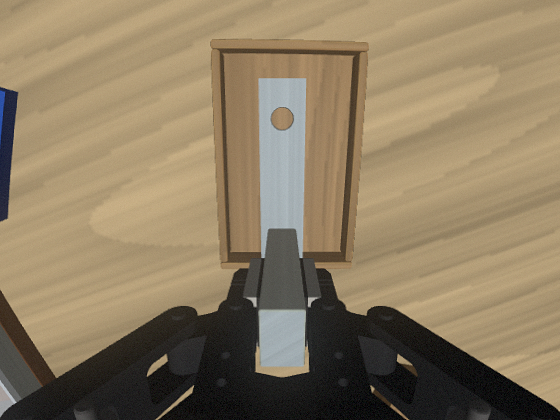

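View pics/s25.png

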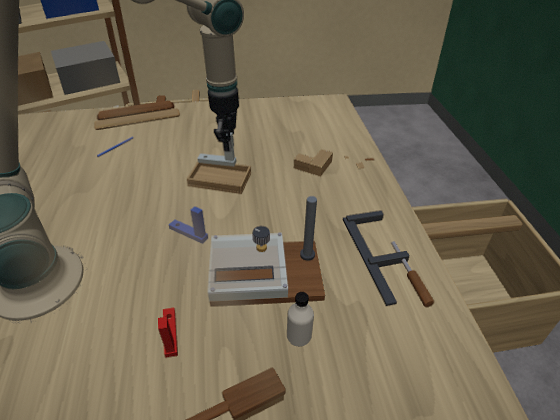

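```bash
python3 -m inch '[[-1,0,1.5,8,0],[-1,-0.3,1.5,10,0],[-1,-0.3,0,10,0],[-1,-0.3,0,8,0],[-1,0,0,5,0],[-1,0,0,0,0]]'
python3 - <<'E'
from h import *
T=pose();p=eyes.get_image('wrist');save(p,'w26');print(T.round(4),np.degrees(np.arctan2(T[1,0],T[0,0])));s=manip.get_state();print(s['contact_force'])
print('base',(T@[0,0,.048,1])[:3])
E
```

```text
clock: 30.38
position: [0.4708, 0.3124, 0.0728]
ee_rot: [-0.003, 0.817, 0.576, 0.02]
contact_force: [0.9, -0.5, -2.3]
width: 0.0155
[[ 0.3347  0.9419  0.0291  0.4708]
 [ 0.9416 -0.3355  0.0287  0.3124]
 [ 0.0368  0.0178 -0.9992  0.0728]
 [ 0.      0.      0.      1.    ]] 70.43394822324349
[ 0.61570061  0.17153683 -0.53958524]
base [0.47223882 0.31381466 0.0248548 ]
```

View pics/w26.png

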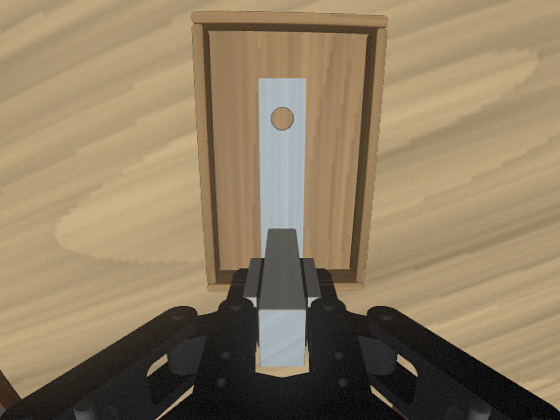

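```bash
python3 -m inch '[[-1,0,-1,4,0],[-1,0,-1,4,0],[-1,0,0,3,0],[-1,0,0,2,0],[-1,0,0,0,0]]'; python3 -m inch '[[-1,0,0,2,0],[-1,0,0,2,0]]';python3 -m inch '[[-1,0,0,2,0],[-1,0,0,0,0]]'
python3 - <<'E'
from h import *
T=pose();s=manip.get_state();print(T.round(4),s['contact_force'],s['moment'])
print('base',(T@[0,0,.048,1])[:3])
E
```

```text
clock: 30.85
position: [0.4699, 0.314, 0.0594]
ee_rot: [-0.003, 0.817, 0.576, 0.021]
contact_force: [1.5, 0.7, -1.2]
width: 0.0156
clock: 31.02
position: [0.4708, 0.3144, 0.056]
ee_rot: [-0.003, 0.817, 0.577, 0.022]
contact_force: [0.5, -0.8, 3.8]
width: 0.016
clock: 31.18
position: [0.4718, 0.3143, 0.0549]
ee_rot: [-0.002, 0.817, 0.577, 0.023]
contact_force: [-1.2, -0.2, -0.0]
width: 0.0156
[[ 0.3334  0.9421  0.0344  0.4718]
 [ 0.9419 -0.3345  0.03    0.3143]
 [ 0.0397  0.0224 -0.999   0.0549]
 [ 0.      0.      0.      1.    ]] [-1.21493022 -0.17728065 -0.04376247] [-0.06101797  0.21117968  0.07168763]
base [0.47346728 0.3157272  0.0069519 ]
```

```bash
python3 -m inch '[[-1,0,0,2,0],[-1,0,0,0,0]]';python3 -m inch '[[-1,0,0,1.5,0],[-1,0,0,0,0]]'
python3 - <<'E'
from h import *
T=pose();s=manip.get_state();print(T.round(4),s['contact_force'],s['moment'])
p=eyes.get_image('wrist');save(p,'w27')
q=eyes.get_image('side');save(q,'s27')
a=q['frame'][110:210,170:290][:,:,::-1];cv2.imwrite('pics/s27z.png',cv2.resize(a,None,fx=5,fy=5,interpolation=cv2.INTER_CUBIC))
E
```

```text
clock: 31.35
position: [0.4726, 0.3143, 0.0541]
ee_rot: [-0.002, 0.816, 0.577, 0.024]
contact_force: [-0.8, 0.3, -0.5]
width: 0.0155
clock: 31.52
position: [0.4727, 0.3144, 0.0542]
ee_rot: [-0.002, 0.816, 0.577, 0.024]
contact_force: [0.0, 0.0, -1.8]
width: 0.0156
[[ 0.3333  0.9421  0.0368  0.4727]
 [ 0.9419 -0.3345  0.0306  0.3144]
 [ 0.0412  0.0245 -0.9989  0.0542]
 [ 0.      0.      0.      1.    ]] [ 0.00504346  0.03979679 -1.79616304] [-0.06893588  0.0788623  -0.03745214]
```

View pics/s27z.png

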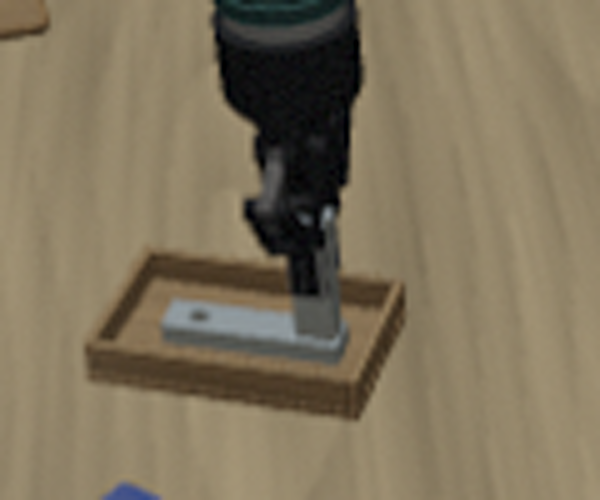

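View pics/w27.png

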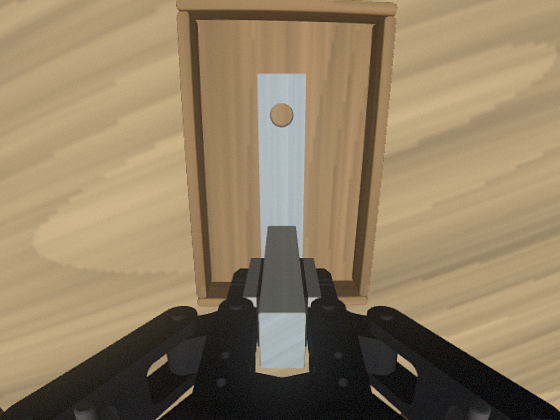

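```bash
python3 -m inch '[[-1,0,0,3,0]]';python3 -m inch '[[-1,0,0,3,0]]'; python3 -m inch '[[-1,0,0,3,0]]'
python3 - <<'E'
from h import *
T=pose();s=manip.get_state();print(T.round(4),s['contact_force'],s['moment'])
p=eyes.get_image('wrist');save(p,'w28')
E
```

```text
clock: 31.7
position: [0.4737, 0.3146, 0.0535]
ee_rot: [-0.001, 0.816, 0.577, 0.025]
contact_force: [-8.3, -5.9, 42.5]
width: 0.0153
clock: 31.78
position: [0.4737, 0.3146, 0.0535]
ee_rot: [-0.001, 0.816, 0.577, 0.025]
contact_force: [-8.3, -5.3, 29.3]
width: 0.0158
clock: 31.87
position: [0.4736, 0.3145, 0.0536]
ee_rot: [-0.001, 0.816, 0.577, 0.025]
contact_force: [-6.2, -3.8, 24.0]
width: 0.0154
[[ 0.3322  0.9424  0.04    0.4736]
 [ 0.9423 -0.3335  0.0308  0.3145]
 [ 0.0424  0.0275 -0.9987  0.0536]
 [ 0.      0.      0.      1.    ]] [-6.19943728 -3.84438399 23.95849254] [-0.92267596  1.26293334 -0.00539563]
```

View pics/w28.png

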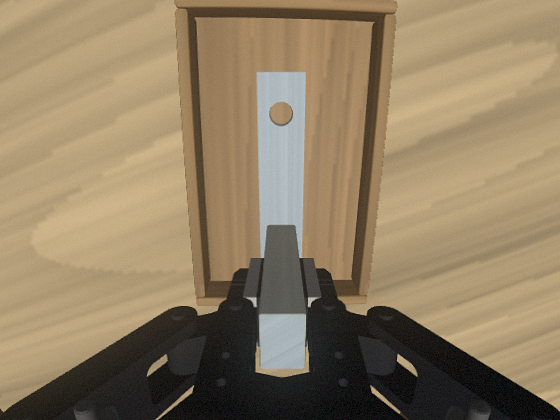

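```bash
python3 -m inch '[[-1,0,0,0,0],[0.1,0,0,0,0],[0.1,0,0,0,0],[0.1,0,0,0,0],[0.1,0,0,0,0]]'
python3 - <<'E'
from h import *
T=pose();s=manip.get_state();print(T.round(4),s['contact_force'],s['width'])
p=eyes.get_image('wrist');save(p,'w29')
E
```

```text
clock: 32.33
position: [0.4739, 0.3154, 0.0539]
ee_rot: [-0.001, 0.816, 0.577, 0.027]
contact_force: [0.1, -0.4, 0.3]
width: 0.0469
[[ 0.3327  0.9421  0.0422  0.4739]
 [ 0.942  -0.3341  0.033   0.3154]
 [ 0.0452  0.0288 -0.9986  0.0539]
 [ 0.      0.      0.      1.    ]] [ 0.11840644 -0.35988589  0.29276399] 0.04689239904620005
```

View pics/w29.png

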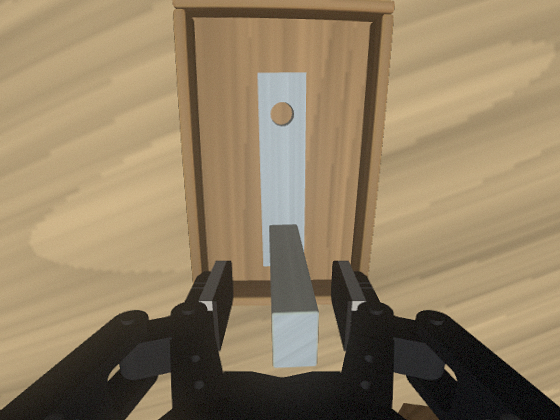

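```bash
python3 -m inch '[[0.3,2,0,0,0],[0.3,1,0,0,0],[0.3,0.4,0.3,-8,0],[0.3,0.5,0.3,-12,0],[0.3,0.7,0.4,-15,0],[0.3,0.7,0.4,-18,0],[0.3,0.8,0.5,-20,0],[0.3,0.8,0.5,-20,0],[0.3,0.8,0.5,-20,0],[0.3,0,0,0,0],[0.3,0,0,0,0]]'
python3 - <<'E'
from h import *
T=pose();s=manip.get_state();print(T[:3,3],s['contact_force'],s['width'],s['clock'])
for n in('wrist','side','top'):
    p=eyes.get_image(n);save(p,n+'30')
E
```

```text
clock: 33.3
position: [0.474, 0.3184, 0.1728]
ee_rot: [-0.002, 0.816, 0.577, 0.025]
contact_force: [-0.1, -0.4, -0.5]
width: 0.0556
[0.47403197 0.31842127 0.17276953] [-0.05402031 -0.39308639 -0.47450246] 0.0555939478619091 33.3
```

View pics/wrist30.png

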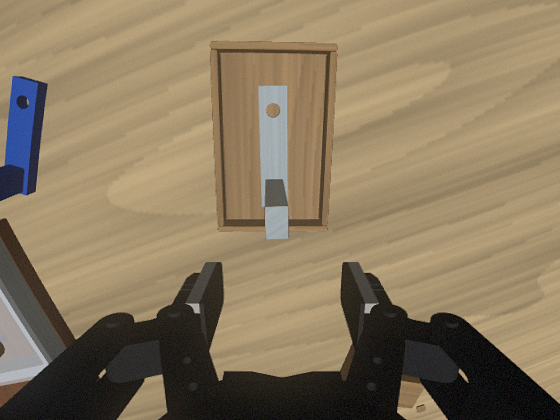

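View pics/side30.png

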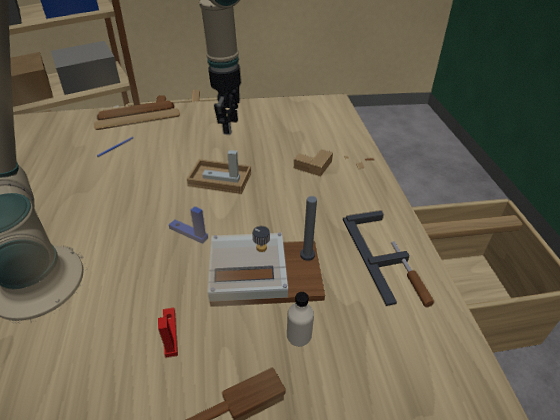

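View pics/top30.png

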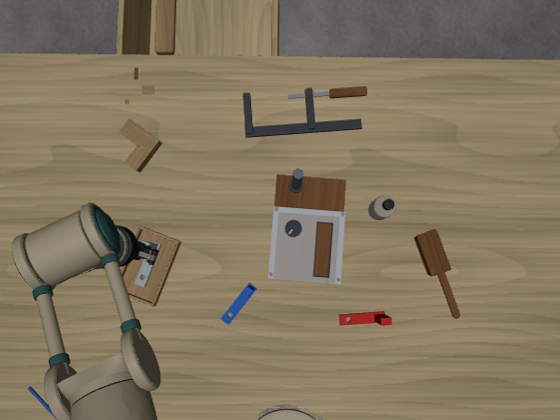

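The stop stands upright in the tray, the gripper is clear, and the bystanders are where they were.

```bash
python3 -c "
from rig import manip
print(manip.sign_off(), manip.get_state()['clock'])"
```

```text
the job is handed in; nothing more can be done
the job is handed in; nothing more can be done
```

The stop is out of the jig and standing upright on its foot on the tray floor. I let go only once it rested there, and handed the job in at about 33.5 s of the 72 s.

- **Unscrewing:** I turned the lock screw about 8.27 rad counter-clockwise in three grips. That puts it at 8.67 or more even from the lowest possible start. The mark on the knob kept pace with the gripper, so it did not slip.
- **Turning and lifting:** The foot turned freely out from under the pin. I shifted the stop a few millimetres to centre it in the slot, and it lifted out with the wrist reading at most 3 N.
- **Placing:** I kept pressing until the wrist force showed firm contact, peaking at about 43 N through the part against the 120 N wrist limit. Then I let go and backed off about 120 mm straight up.
- **Last checks:** The final pictures show the stop upright inside the tray, with the gripper clear of it. The brush, bottle, clamp, offcut and both look-alikes are where they were at the start. I compared these by eye, not by measurement.

**What was off:** The tool drifted about 2 to 4 degrees from vertical during the moves. The foot tip therefore touched the tray floor first, and the stop levelled in the grip as I pressed down. The first readings at touch-down were close to zero and did not settle the contact, so I pressed further to confirm it.

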